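# Back the sole press off by one turn

### The arm

A 6-joint arm with a two-finger parallel gripper is mounted at the origin on the work surface. World frame = base frame: x ahead of the robot, y to its left, z up, the work surface at z = 0. Lengths are in m, angles in rad, forces in N, time in s.
With the tool pointing down it reaches from about 0.35 to 0.8 m from the base axis. Payload 7.3 kg.
Tool frame: the origin (TCP) lies between the finger pads; the fingertips stand 25 mm ahead of it and the grasp point (between the pads) lies 6 mm ahead of it (r.tip_extent is the distance from the TCP to the fingertips, in m); z points along the fingers, y is the direction in which the jaws open and shut (so a half turn about z gives the same grasp; the last joint's range is limited). The gripper opens to 85 mm and grips with 20 to 120 N. Pads are 22 mm wide; open, the fingers measure 114 mm over their backs; the gripper's body (76 mm by 85 mm) begins 54 mm behind the grasp point. The pads swing forward as they close: fully open they stand 13 mm farther back than shut.
Start: joints at [-1.39, 0.342, 1.524, -0, 1.275, -0.146], TCP at [0.169, -0.497, 0.256] pointing down, gripper open.
Joint ranges: [-2.53, 2.53], [-0.77, 2.02], [0.04, 2.7], [-1, 4.14], [0.28, 2.66], [-3.11, 3.11]. Speed limits (rad/s): [2.57, 2.57, 3.14, 3.14, 3.14, 3.14].

### API

Orientations are given as a unit quaternion [x, y, z, w].
In Python, from workcell import r, command_gripper, optics gives the robot as it stands. The module is installed in compiled form; this text tells all that it offers. Calls block until the motion is done:
- r.reach(position, orientation): joint-space move of the TCP to a pose.
- r.move_straight(position, orientation=None, speed=0.15, max_force=None): straight line of the TCP; orientation=None keeps the orientation; speed is the mean speed in m/s. With max_force (N) it stops when the force on the tool has changed by that much, and returns True; else False.
- r.movej(angles): joint-space move.
- command_gripper(opening, force=None): finger opening in m; force is the grip in N (None keeps the last); returns when the fingers have stopped.
- r.hold(seconds).
- r.solve_ik(position, orientation): joint angles nearest the present ones, or None.
- r.read_state(): the state.
- optics.get_image(name): name is "scene" or "top" or "wrist"; returns (picture, depth): 400x640x3 uint8, red, green, blue; 400x640 float32, m along the optical axis (not along the pixel's ray), 0 where there is no reading.
- optics.camera_model(name): a dict with "K" (3x3 intrinsics, pixels), "R" (3x3) and "t" (3): a world point X has camera coordinates R X + t; the wrist camera has in their place "tool_from_camera" (4x4, takes a point from camera to tool coordinates, whose origin is the TCP and whose axes are the flange's). Camera axes: x right, y down, z forward; pixel columns grow to the right and rows downward; lengths in m; the calibration is good to about 2 mm. A picture is of the moment at which its call begins: read the wrist's pose just before it. camera_model takes no time and is no camera call.
A pose or a line that the arm cannot do raises r.PlanningError and nothing moves.
- r.finish_job(): hands the job in, once; it reports no verdict.
The state is a dict: "time_s": time; "joint_positions": joint angles; "dq": joint speeds; "tau": joint torques, N m; "eef_pos": TCP position; "eef_rot": TCP orientation; "contact_force": force on the tool from outside, world axes, zero at the start; "torque": the same for the moment, N m; "grip_width": finger opening in m.
Only numpy, scipy, OpenCV 4.12 (cv2) and the standard library are available. Lean on these libraries where they do the work, as an engineer would, in place of code of your own. Each camera call takes 0.05 s, during which the arm holds its last target. There are 200 camera calls.

### The job

The pressed soles are ready to be drawn out, but the plate of the screw press still sits too close over them. Back the press off by exactly one full turn: with the fingers, push the hand wheel steadily round anticlockwise (seen from above) by its upright handle until the handle is back where it began, and wind it no further. Only push the handle, never grip it; leave the soles, last and hammer where they are, and finish clear of the press.

Things in the scene. Friction and masses are not known exactly. Their poses are not given: they have to be found in the camera images.
- press: fixed bench screw press: blue bed 260 x 290 mm and 30 mm thick, two 26 mm steel columns, blue crosshead (56 x 290 mm, top at 175 mm) with the screw standing upright through its middle. Origin: centre of the bed's underside on the bench, straight below the screw axis; z up, y along the crosshead.
- wheel (a joint): turn of the dark iron hand wheel about the vertical screw axis, rad, growing anticlockwise seen from above (unscrewing; the plate rises). It counts whole turns: one turn adds 6.283. Its start value varies from -2.2 to 2.2; at 0 the handle is on the press's -x side. Right-hand screw with 5 mm lead: wheel, handle and plate rise 5 mm a turn. The wheel stays where it is left; turning it takes about 0.3 N m (about 4 N on the handle).
- hub (a point): centre of the hand wheel, on the screw axis, 24 mm above the underside of the hub and level with the foot of the handle (218 mm above the bench, give or take 2 mm at the start). The wheel has three spokes, its rim is 18 mm thick, 178 mm across the outside, the rim's top 3 mm below this point, the hub's screw nut 11 mm above it.
- handle: wooden handle standing upright on the rim at the end of one spoke, 80 mm from the screw axis. Free to spin about its own axis. Origin: centre of its foot (218 mm above the bench); from there it rises 54 mm, 18 mm thick at the foot and 25 mm thick from 24 to 42 mm up, round at the top. Nothing stands above the wheel but this handle.
- plate: dark pressing plate, 200 x 150 mm, carried by the screw and guided on the columns, under the crosshead; only goes up and down, 5 mm a turn of the wheel. Origin: centre of its rubber-faced underside, at the start 1 to 4 mm above the soles.
- soles: loose stack of six soles, 250 x 79 x 30 mm, on the bed under the plate. Origin: centre of its underside.
- last: wooden shoe last, loose, 255 x 82 x 106 mm, standing on the bench beside the press. Origin: centre of its underside.
- hammer: hammer with wooden handle, loose, 250 mm long, lying on the bench beside the press. Origin: middle of its length, on the bench.

How it is judged:
On the way:
1. the wheel is pushed through the far half of its turn by the fingers on the handle (distance of handle from where it was at the start of the episode above 0.11 m and contact force between the fingers and handle above 0.5 N), for 0.05 s.
At the end, for the whole second after the job is handed in: The wheel has made one turn anticlockwise from where it started and stands still: the handle is back within 21 mm (about 15 degrees) of its first place, and the plate has risen 5 mm (4.5 to 5.5). The soles lie within 20 mm and the last and hammer within 30 mm of where they were (value of joint wheel between 3.2 and 9.3 rad and distance of handle from where it was at the start of the episode below 0.021 m and distance of plate from where it was at the start of the episode between 0.0045 and 0.0055 m and velocity of joint wheel between -0.05 and 0.05 rad/s and distance of soles from where it was at the start of the episode below 0.02 m and distance of each of last, hammer from where it was at the start of the episode below 0.03 m); the robot touches nothing.
It fails at once if the wheel is wound more than a quarter turn past the full turn (distance of plate from where it was at the start of the episode above 0.00625 m).
It fails at once if the plate is screwed down onto the soles (contact force between plate and soles above 5 N).
It fails at once if the handle is gripped or shoved hard (over 35 N) (contact force between the fingers and handle above 35 N).
It fails at once if a loose thing is lifted or knocked away (distance of soles from where it was at the start of the episode above 0.03 m or distance of any of last, hammer from where it was at the start of the episode above 0.04 m).
It also fails if it takes over 58 s, if anything falls off the work surface, if the arm or the gripper's body presses on something with over 40 N, if the wrist force passes 120 N, or if a joint passes its speed limit or range.

## Working session

There is one attempt and no reset: what is moved stays moved. The work goes in short steps, each a Python script; the robot and the scene stay as the last script left them, time stands still between calls to the robot, and variables do not carry over. Pictures are saved under pics/ and viewed, about 8 in all and at most 12, crops included, and the job is handed in when it is done.

```bash
mkdir -p pics; python3 - <<'E'
from workcell import r, optics
import cv2, numpy as np
for n in ("top","scene"):
    im,d=optics.get_image(n); cv2.imwrite(f"pics/{n}0.png",im[...,::-1]); np.savez(f"{n}0.npz",im=im,d=d,**optics.camera_model(n))
    m=optics.camera_model(n); print(n,m["K"].tolist(),np.round(m["R"],4).tolist(),m["t"],(d>0).mean())
s=r.read_state(); print(s["time_s"],s["eef_pos"],s["eef_rot"],s["contact_force"],s["grip_width"],r.tip_extent)
E
```

```text
top [[520.5196929798002, 0.0, 325.1567277181224], [0.0, 520.5196929798002, 201.02692691349156], [0.0, 0.0, 1.0]] [[-0.0238, -0.9997, 0.0006], [-0.9787, 0.0232, -0.2038], [0.2037, -0.0054, -0.979]] [0.05808217 0.62398531 1.36026903] 0.9961796875
scene [[501.50328102125457, 0.0, 314.35333968743805], [0.0, 501.50328102125457, 191.84932119256382], [0.0, 0.0, 1.0]] [[0.8199, 0.5723, -0.0161], [0.3038, -0.4587, -0.835], [-0.4853, 0.6797, -0.55]] [-0.50351146 -0.03456813  1.49421895] 0.99587109375
0.1 [ 0.16849073 -0.49688778  0.25569199] [ 9.86677787e-01  1.62685128e-01 -1.45132713e-05 -7.03056789e-04] [ 0.83120255 -0.57938689  0.16632748] 0.08551904276573326 0.025
```

View pics/top0.png

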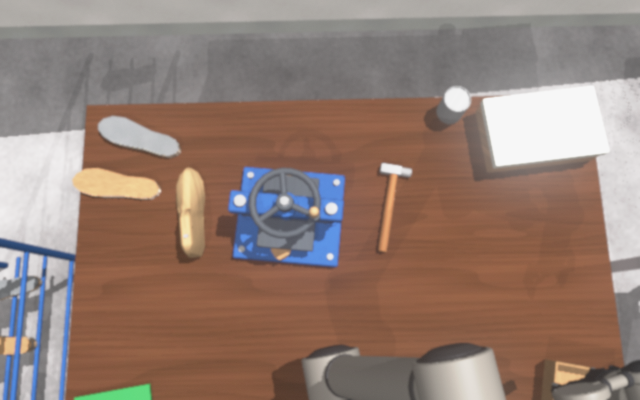

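View pics/scene0.png

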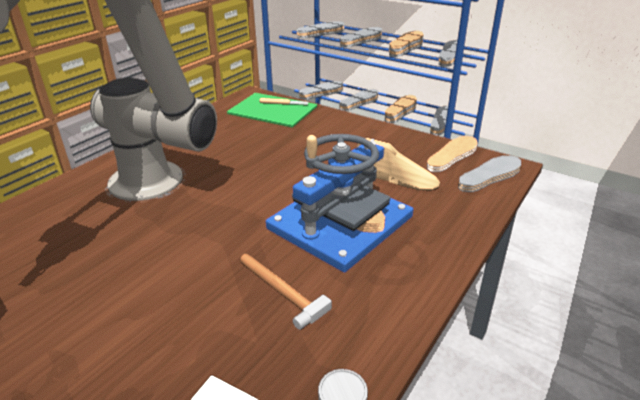

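The top view shows the wheel centred near (285,202) with the handle at about (314,211). The last is at (190,213) and the hammer at (393,205). In the scene view the handle is at (311,148). Next I'll use the depth points for the rim and handle.

```bash
cat > h.py <<'E'
import numpy as np, cv2
from scipy.optimize import least_squares
def cloud(d,K,R,t):
    v,u=np.mgrid[:400,:640]; p=np.stack([(u-K[0,2])/K[0,0]*d,(v-K[1,2])/K[1,1]*d,d],-1)
    return (p-t)@R      # R^T (p-t)
def ray(u,v,z,K,R,t):
    o=-R.T@t; q=R.T@np.linalg.solve(K,[u,v,1.]); return o+q*(z-o[2])/q[2]
def circ(P,r=None):
    f=lambda x:np.hypot(P[:,0]-x[0],P[:,1]-x[1])-(r or x[2])
    s=least_squares(f,[*P[:,:2].mean(0),.08],loss="soft_l1",f_scale=.003); return s.x, np.sqrt(np.mean(f(s.x)**2))
E
python3 - <<'E'
from h import *
for n in ("top","scene"):
    z=np.load(n+"0.npz"); im,d,K,R,t=[z[k] for k in("im","d","K","R","t")]
    W=cloud(d,K,R,t); c0=ray(285,202,.215,*[np.load("top0.npz")[k] for k in "KRt"])
    near=(np.hypot(W[...,0]-c0[0],W[...,1]-c0[1])<.12)&(d>0)
    hs=cv2.cvtColor(im,cv2.COLOR_RGB2HSV)
    rim=near&(W[...,2]>.203)&(W[...,2]<.223)&(np.hypot(W[...,0]-c0[0],W[...,1]-c0[1])>.055)&(hs[...,1]<100)
    P=W[rim]; c,e=circ(P); print(n,"c0",c0,"rim",len(P),c,e,np.median(P[:,2]))
    H=near&(W[...,2]>.232)&(hs[...,1]>60)
    P=W[H]; vv,uu=np.where(H)
    if len(P): print("handle",len(P),np.median(P,0),P.min(0),P.max(0),"px",uu.mean(),vv.mean(), "raytop",ray(uu.mean(),vv.mean(),.255,K,R,t))
    # blue bed
    B=(hs[...,0]>100)&(hs[...,0]<125)&(hs[...,1]>120)&(W[...,2]>.02)&(W[...,2]<.04)&(np.hypot(W[...,0]-c0[0],W[...,1]-c0[1])<.25)
    b=cv2.minAreaRect((W[B][:,:2]*1000).astype(np.float32)); print("bed",b,B.sum())
    X=(hs[...,0]>100)&(hs[...,0]<125)&(hs[...,1]>120)&(W[...,2]>.165)&(W[...,2]<.185)&near
    b=cv2.minAreaRect((W[(hs[...,0]>100)&(hs[...,0]<125)&(hs[...,1]>120)&(W[...,2]>.165)&(W[...,2]<.185)][:,:2]*1000).astype(np.float32)); print("crosshead",b)
E
```

```text
top c0 [0.59371756 0.14208151 0.215     ] rim 1490 [0.59197909 0.14269828 0.0789939 ] 0.0068933549110707535 0.21367759801913822
handle 72 [0.55879787 0.07093703 0.26900058] [0.54798869 0.06157191 0.25860663] [0.57009387 0.08036971 0.27524895] px 313.81944444444446 211.45833333333334 raytop [0.56107236 0.07155938 0.255     ]
bed ((593.828125, 144.7777557373047), (286.852783203125, 257.5370788574219), 83.62551879882812) 3015
crosshead ((591.8521728515625, 144.25894165039062), (285.2257995605469, 59.870967864990234), 83.64922332763672)
scene c0 [0.59371756 0.14208151 0.215     ] rim 1125 [0.59691141 0.13881579 0.07955966] 0.0065209258245355365 0.2133838445250463
handle 165 [0.56561576 0.06543887 0.25499723] [0.55157588 0.05645972 0.23225189] [0.57393832 0.08017328 0.27382863] px 311.55757575757576 144.64242424242425 raytop [0.56561016 0.0657267  0.255     ]
bed ((596.291015625, 141.96298217773438), (291.287841796875, 259.70538330078125), 83.40082550048828) 3340
crosshead ((136.91790771484375, 703.1173095703125), (939.797119140625, 1471.611328125), 3.8555710315704346)
```

```bash
cat > g.py <<'E'
from h import *
from workcell import r, command_gripper, optics
C=np.array([.5945,.1425]); A0=np.arctan2(-.072,-.035)
Q=np.array([1.,0,0,0])   # tool down, yaw fixed
def pt(phi,z): return np.array([C[0]+.08*np.cos(phi),C[1]+.08*np.sin(phi),z])
Z=lambda phi:.262+.005*(phi+.5-A0)/(2*np.pi)
def push(phi0,phi1,speed=.035,n=None):
    n=n or max(1,int(np.ceil(abs(phi1-phi0)/np.radians(15)))); 
    for p in np.linspace(phi0,phi1,n+1)[1:]:
        hit=r.move_straight(pt(p,Z(p)),Q,speed=speed,max_force=22)
        s=r.read_state(); f=s["contact_force"]; t=np.array([-np.sin(p),np.cos(p)])
        print(round(np.degrees(p-A0),1),"Ft %.1f Fr %.1f Fz %.1f"%(f[:2]@t,f[:2]@np.array([np.cos(p),np.sin(p)]),f[2]),"t",round(s["time_s"],1),"HIT" if hit else "")
        if hit: return p
    return phi1
def handle(name="top"):
    im,d=optics.get_image(name); m=optics.camera_model(name); W=cloud(d,m["K"],m["R"],m["t"])
    hs=cv2.cvtColor(im,cv2.COLOR_RGB2HSV); H=(np.hypot(W[...,0]-C[0],W[...,1]-C[1])<.12)&(d>0)&(W[...,2]>.232)&(W[...,2]<.29)&(hs[...,1]>60)
    P=W[H]; c=np.median(P,0) if len(P) else np.full(3,np.nan); return im,c,len(P),np.degrees(np.arctan2(c[1]-C[1],c[0]-C[0])-A0)
E
python3 - <<'E'
from g import *
for a in range(-60,345,45):
    p=A0+np.radians(a); q=r.solve_ik(pt(p,Z(p)),Q); print(a,None if q is None else np.round(q,2))
command_gripper(0.0,20); print(r.tip_extent, r.read_state()["grip_width"])
p=A0-np.radians(40)
r.reach(pt(p,.36),Q); s=r.read_state(); print(s["time_s"],s["eef_pos"],s["contact_force"])
print("hit",r.move_straight(pt(p,Z(p)),Q,speed=.08,max_force=8)); s=r.read_state(); print(s["time_s"],s["eef_pos"],s["contact_force"])
im,_=optics.get_image("scene"); cv2.imwrite("pics/s1.png",cv2.resize(im[90:240,230:470],None,fx=3,fy=3)[...,::-1])
E
```

```text
-60 [ 0.12  0.35  1.49 -0.    1.3   1.69]
-15 [ 0.01  0.38  1.45 -0.    1.31  1.58]
30 [-0.02  0.48  1.28 -0.    1.37  1.55]
75 [ 0.02  0.6   1.09 -0.    1.46  1.59]
120 [ 0.11  0.66  0.97 -0.    1.51  1.68]
165 [ 0.19  0.63  1.02 -0.    1.49  1.76]
210 [ 0.24  0.53  1.19 -0.    1.41  1.81]
255 [ 0.22  0.42  1.38 -0.    1.34  1.79]
300 [ 0.12  0.35  1.49 -0.    1.31  1.69]
0.025 8.931964821455848e-05
3.3833 [0.52160416 0.10916041 0.35982996] [ 0.71281211 -0.33572651 -0.23977208]
hit False
4.7583 [0.52173958 0.10988697 0.26238443] [0.44504536 1.16549478 0.09124624]
```

View pics/s1.png

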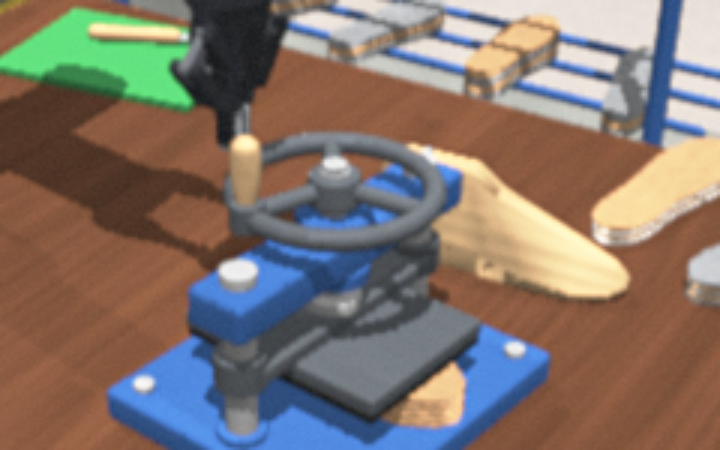

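The fingertip (crop 235,140) is just behind the handle top (243,137). Given the 55 mm offset, that matches a tip height of about 0.237 m, so it clears the rim. I'll push a short way first.

```bash
python3 - <<'E'
from g import *
r0=np.radians
p=push(A0-r0(40),A0+r0(35),.04)
im,c,n,a=handle("top"); print("top",c,n,a)
im2,c,n,a=handle("scene"); print("scene",c,n,a)
cv2.imwrite("pics/t2.png",np.hstack([cv2.resize(x,None,fx=3,fy=3) for x in (im[150:270,220:350],im2[110:230,270:400])])[...,::-1])
E
```

```text
-27.5 Ft 0.3 Fr -0.4 Fz 0.3 t 5.4 
-15.0 Ft -1.2 Fr 0.2 Fz 1.3 t 6.0 
-2.5 Ft 0.0 Fr -0.2 Fz 1.1 t 6.6 
10.0 Ft 0.1 Fr 0.4 Fz -0.5 t 7.1 
22.5 Ft -0.1 Fr -0.4 Fz -0.2 t 7.7 
35.0 Ft -0.0 Fr -0.2 Fz -0.7 t 8.3 
top [0.59505545 0.04580378 0.26669262] 2 26.254020782417978
scene [0.63467659 0.06526358 0.25579758] 198 53.407306646521164
```

View pics/t2.png

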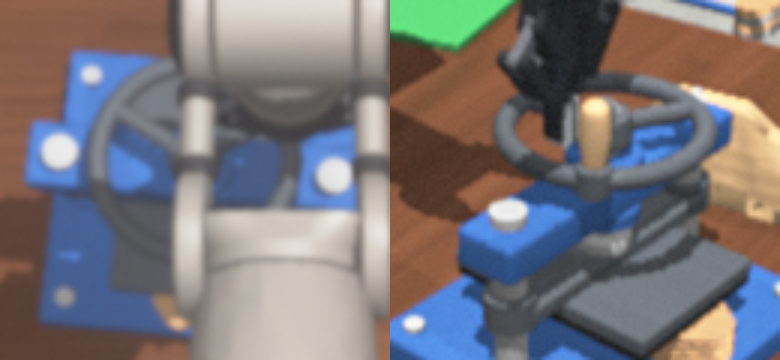

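The wheel turns under the push. In the scene crop the handle (593,130) is ahead of the fingers with a lag of about 19°. I'll go on to about 25° short of the full turn.

```bash
python3 - <<'E'
from g import *
r0=np.radians
for a,b in ((35,125),(125,215),(215,312)):
    p=push(A0+r0(a),A0+r0(b),.04)
    im2,c,n,ang=handle("scene"); print("scene",c,n,ang)
    if n<60 or abs((ang-b-20+180)%360-180)>14: print("STOP"); break
cv2.imwrite("pics/t3.png",cv2.resize(im2[90:240,230:470],None,fx=3,fy=3)[...,::-1])
E
```

```text
47.9 Ft -0.3 Fr 0.1 Fz -0.2 t 9.0 
60.7 Ft -1.0 Fr 0.5 Fz -1.6 t 9.6 
73.6 Ft -1.7 Fr 1.4 Fz 0.9 t 10.2 
86.4 Ft -1.4 Fr 0.1 Fz -0.2 t 10.8 
99.3 Ft -0.4 Fr -0.4 Fz -0.5 t 11.4 
112.1 Ft -0.4 Fr 0.4 Fz -0.5 t 12.0 
125.0 Ft -0.9 Fr -0.4 Fz 0.1 t 12.6 
scene [0.67685048 0.17887644 0.26698975] 41 139.75725081338922
STOP
```

View pics/t3.png

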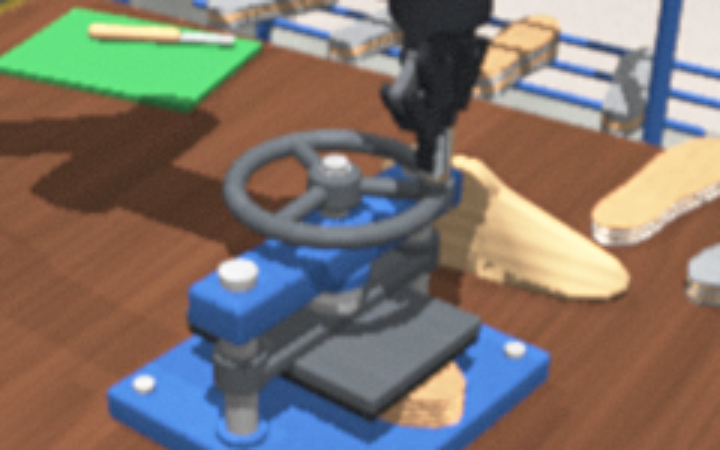

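The handle is only hidden behind the fingers at (432,165), and the spokes have turned as expected, so I'll go on.

```bash
python3 - <<'E'
from g import *
r0=np.radians
push(A0+r0(125),A0+r0(312),.04)
im2,c,n,ang=handle("scene"); print("scene",c,n,ang)
p=A0+r0(300); r.move_straight(pt(p,Z(p)),Q,speed=.06); r.move_straight(pt(p,.34),Q,speed=.1)
r.movej([-.9,.342,1.524,0,1.275,.5])
im,c,n,a=handle("top"); print("top",c,n,a)
im2,c,n,a=handle("scene"); print("scene",c,n,a,r.read_state()["time_s"])
cv2.imwrite("pics/t4.png",np.hstack([cv2.resize(x,None,fx=3,fy=3) for x in (im[150:270,220:350],im2[110:230,270:400])])[...,::-1])
E
```

```text
139.4 Ft -0.1 Fr 0.6 Fz -0.0 t 13.3 
153.8 Ft -1.3 Fr 0.6 Fz 0.4 t 14.0 
168.2 Ft -2.1 Fr -0.6 Fz 0.3 t 14.6 
182.5 Ft -1.4 Fr 0.1 Fz 0.5 t 15.3 
196.9 Ft -0.3 Fr -0.7 Fz -0.5 t 15.9 
211.3 Ft -1.4 Fr 0.3 Fz 0.9 t 16.6 
225.7 Ft -1.9 Fr 0.4 Fz -0.3 t 17.2 
240.1 Ft -1.0 Fr -0.5 Fz 0.7 t 17.9 
254.5 Ft -2.1 Fr 0.0 Fz 1.2 t 18.5 
268.8 Ft -1.1 Fr 1.2 Fz 0.4 t 19.2 
283.2 Ft -1.5 Fr 0.1 Fz 0.4 t 19.8 
297.6 Ft -1.7 Fr -0.6 Fz -0.4 t 20.5 
312.0 Ft -1.4 Fr 0.4 Fz -0.4 t 21.1 
scene [0.53505589 0.0901144  0.26029222] 214 -22.686725376712495
top [0.52849559 0.09440401 0.2749917 ] 76 -27.995083312366052
scene [0.53654043 0.08962754 0.25808455] 181 -21.70308789753682 24.45
```

View pics/t4.png

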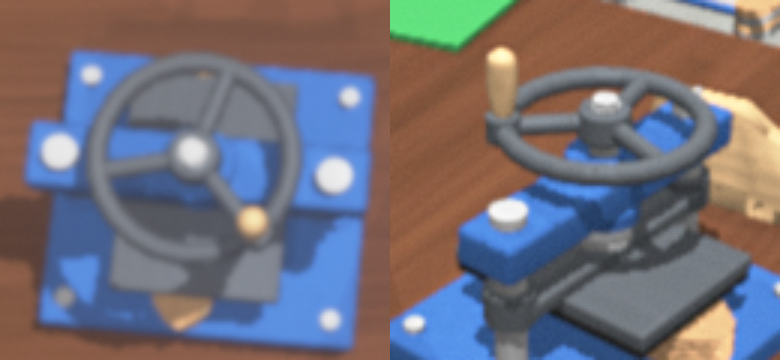

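The handle stands about 27° short of its first place: 27.4° from the top view and 27.1° from the scene view, each against its own first reading. The lag is therefore about 21°, and pushing to 339° will close the turn.

```bash
python3 - <<'E'
from g import *
r0=np.radians
p=A0+r0(300); r.reach(pt(p,.34),Q); r.move_straight(pt(p,Z(p)),Q,speed=.08,max_force=10)
push(A0+r0(300),A0+r0(339),.035)
p=A0+r0(325); r.move_straight(pt(p,Z(p)),Q,speed=.06); r.move_straight(pt(p,.34),Q,speed=.1)
r.movej([-1.39,.342,1.524,0,1.275,-.146])
im,c,n,a=handle("top"); print("top",c,n,a, "want .5588 .0709")
im2,c,n,a=handle("scene"); print("scene",c,n,a,"want .5656 .0654",r.read_state()["time_s"])
for n,x in(("top",im),("scene",im2)):
    d=cv2.absdiff(x,np.load(n+"0.npz")["im"]).max(2)>40; vv,uu=np.where(d); print(n,"changed px",d.sum(), (uu.min(),uu.max(),vv.min(),vv.max()) if d.any() else "")
cv2.imwrite("pics/t5.png",im[100:300,150:450][...,::-1].repeat(2,0).repeat(2,1))
E
```

```text
313.0 Ft -1.1 Fr 0.6 Fz -0.4 t 28.1 
326.0 Ft -2.3 Fr 1.6 Fz 1.1 t 28.7 
339.0 Ft -1.6 Fr 0.4 Fz 0.9 t 29.4 
top [0.5553897  0.07308348 0.27486354] 74 -3.4726562470688527 want .5588 .0709
scene [0.56322242 0.06663537 0.25758276] 181 3.519455202575385 want .5656 .0654 33.35
top changed px 300 (np.int64(246), np.int64(618), np.int64(206), np.int64(390))
scene changed px 1137 (np.int64(19), np.int64(389), np.int64(110), np.int64(285))
```

View pics/t5.png

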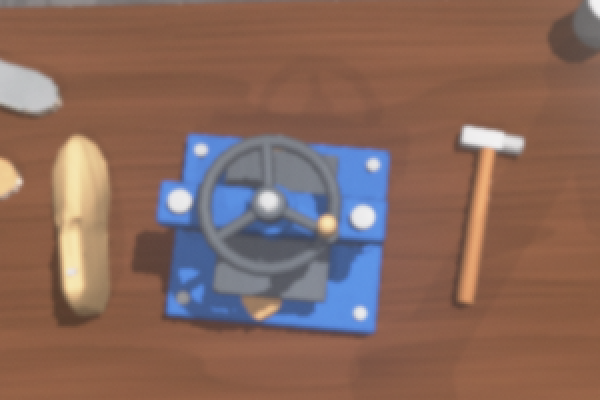

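The handle is about 3° (4 mm) from its first place, within the 21 mm limit. In the crop it sits at (327,224), and the last, hammer and soles haven't moved. The arm is clear of the press, so I'm handing in.

```bash
python3 -c "
from workcell import r
r.finish_job(); print(r.read_state()['time_s'])"
```

```text
the job is handed in; nothing more can be done
the job is handed in; nothing more can be done
```

I backed the press off by one full turn anticlockwise, pushing the handle with closed fingers and never gripping it. I paused about 27° short to measure the handle, then pushed the rest and moved clear. The job was handed in just after 33 s on the robot's clock, against the 58 s limit; it gave no verdict.

- **Handle:** it ended about 3 to 4 mm (2 to 3°) short of where it began. The top and scene views agreed, and the limit is 21 mm.
- **Plate:** I did not measure the plate's rise directly. From the turn made it should be about 4.96 mm, within the 4.5 to 5.5 mm allowed.
- **Loose things:** the last, hammer and soles looked unmoved in the final top view. I judged this by eye and did not measure it.
- **Forces:** after each push segment the force on the tool read only 1 to 2 N, and no force limit was hit. I did not log forces during the motion itself.
- **Failed check:** one automatic check of the handle's position stopped the run at about 125°, because the fingers hid the handle from the scene camera. The picture showed the spokes had turned as expected, so I carried on.

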